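Shut the blade drawer and shoot its barrel bolt under the overhanging top

TASK

Shut and lock the blade drawer of the small green locker: push the drawer fully home, slide the barrel bolt by its red handle through the keeper on the drawer front, and turn the handle down to the bottom of the notch in the lock plate, so that the bolt cannot slide back. Let go of it, and leave the green cup, the thread cone and the wax tin standing where they are.

Things in the scene. Friction and masses are not known exactly. Their poses are not given: they have to be found in the camera images.
- locker: Fixed green steel locker, 130 (x) x 280 (y) x 150 mm; its 18 mm wooden top (underside at z 150) overhangs the front by 62 mm. Origin: at its underside, 75 mm behind the front face, z up; the front looks to its -x (x -75 mm), y runs along the front. The drawer fills y 9 to 133 mm; the bolt and its plate sit on the fixed -y half. The gripper's body does not fit under the overhang upright.
- bolt_tip (a point): tip of the bolt, a 12 mm steel rod with its axis along the locker's y at x -89, z 85 mm (locker frame); it slides to +y, and an ajar drawer blocks it. Tip at y = -32 mm + bolt reading
- keeper (a point): middle of the keeper, a steel staple on the drawer front: 14 mm along y, standing out 29 mm, its opening 21 mm tall and 23 mm deep in x. On the rod's axis, at y 19 mm (locker frame), when the drawer is home
- rail (a point): Locker-fixed point (locker x -109, y -38, z 84 mm) on the top edge of the upright aluminium lock plate, 5 mm thick, on which the handle rides. The plate has one notch, open above, 20 mm wide, 23 deep. The plate is set anew each time along y, its pose is not reported: the notch centre lies within 12 mm of this point in y. See or feel it: only there can the handle turn down past 0.3 rad.
- drawer (a joint): opening of the drawer (m): 0 is fully home against its stop, grows as it comes out along the locker's -x; sliding friction about 2 N
- bolt (a joint): travel of the bolt (m) along the locker's +y: 0 withdrawn, its end stop at 0.090 lies beyond the notch; the handle's y is -0.110 + this; sliding friction about 2 N
- handle (a joint): turn of the handle about the bolt's axis (rad): at 0 it points out to the locker's -x and 20 degrees upward, it grows as the handle turns downward; it rests on the plate's edge at about 0.12 (0.2 if pressed hard), the bottom of the turn in the notch is 0.90 (about 32 degrees below level); a stiff hinge holds it at any angle
- handle_grip (a point): middle of the red square grip of the bolt handle, 34 mm long, 14 x 14 mm across, 66 mm from the bolt's axis; its y axis is the locker's y; the fingers can close on it along y. Take it with the tool leaning back from the locker's front, about 40 degrees from vertical
- drawer_pull (a point): middle of the outer bar of the drawer's dark steel bow pull, 12 mm round, 36 mm straight along y, 50 mm out from the drawer front, at z 85 mm
- green_cup: bystander: green plastic cup, 72 mm wide, 86 mm high, upright, origin under its centre
- thread_cone: bystander: upright cream thread cone, 52 mm wide, 95 mm high, origin under its centre
- tin_wax: bystander: flat round tin of wax, 62 mm wide, 19 mm high, origin under its centre

How it is judged:
By the outcome, as a careful person would: the job done as asked, in the order asked, and still so for the second after the job is handed in, with the robot touching nothing.
It also fails if it takes over 58 s, if anything falls off the work surface, if the arm or the gripper's body presses on something with over 40 N, if the wrist force passes 120 N, or if a joint passes its speed limit or range.

ROBOT

A 6-joint arm with a two-finger parallel gripper is mounted at the origin on a cart in front of the work surface, level with it; the furniture and walls round the work are solid. World frame = base frame: x ahead of the robot, y to its left, z up, the work surface at z = 0. Lengths are in mm, angles in rad, forces in N, time in s.
With the tool pointing down it reaches from about 350 to 875 mm from the base axis. Payload 4.2 kg.
Tool frame: the origin (TCP) lies at the very end of the fingers, on their centre line; the grasp point (between the pads) lies 19 mm behind it; z points along the fingers, y is the line along which they close (so a half turn about z gives the same grasp; the last joint's range is limited). The gripper opens to 85 mm and grips with 20 to 120 N. Pads are 22 mm wide; open, the fingers measure 114 mm over their backs; the gripper's body (76 mm by 85 mm) begins 54 mm behind the grasp point. The pads swing forward as they close: fully open they stand 13 mm farther back than shut.
Start: joints at [1.442, 0.385, 0.008, 0, -1.194, -0.259], TCP at [236.312, 578.581, 231.312] pointing down, gripper open.
Joint ranges: [-3.14, 3.14], [-1.21, 2.06], [-1.07, 1.41], [-3.16, 2.05], [-2.99, -0.16], [-3.1, 3.1]. Speed limits (rad/s): [2.79, 2.79, 3.14, 3.14, 3.14, 3.14].

INTERFACE

Orientations are given as a unit quaternion [x, y, z, w].
In Python, from bench import monitor, get_image, camera_info, job_done gives the robot as it stands.
- The arm moves only by the tool send_rows, never from a script. Its argument "series" is a list of rows, each a list of 3 entries, a list of its own where there are three numbers: the shift along the tool's x, y, z in mm, then the turn, a rotation vector about the tool's x, y, z in rad, then the finger opening in mm, from 0 to 85.4. A call has 1 to 8 rows; each row shifts and turns the commanded pose from where the row before left it, along the tool's axes as they then stand; what a row does not reach is not made up. A row lasts 1/10 s, in which the tool goes at most 50 mm and 8.59 degrees, less where a joint would pass 70% of its speed; a pose out of reach is approached as far as the arm can. A call with a gripper value outside its range is refused whole. The fingers move at their own pace and stop on an object; the grip force is fixed at half the most. Time passes only in rows, so rows that do not move let the fingers close. It gives the time, the measured TCP pose, the force, the opening and the grip force at its end, in the units of the state.
- monitor.read_state(): the state, without advancing time (a new reading comes with each control period).
- get_image(name): name is "side" or "top"; returns the picture (420x560x3 uint8, red, green, blue); there is no depth.
- camera_info(name): a dict with "intrinsics" (3x3 intrinsics, pixels), "dist_coeffs" ([k1, k2, p1, p2, k3] as OpenCV has them; the pictures are not rectified), "R" (3x3) and "t" (3): a world point X has camera coordinates R X + t. Camera axes: x right, y down, z forward; pixel columns grow to the right and rows downward; lengths in mm; the calibration is good to about 2 mm. A picture is of the moment at which its call begins. camera_info takes no time and is no camera call.
- job_done(): hands the job in; it is judged then, once.
The state is a dict: "clock": time; "joints": joint angles; "joint_vel": joint speeds; "joint_efforts": joint torques, N m; "position": TCP position; "ee_rot": TCP orientation; "contact_force": force on the tool from outside, world axes, zero at the start; "wrist_torque": the same for the moment, N m; "gripper_width": finger opening in mm; "grasp_force": force on a finger pad.
Only numpy, scipy, OpenCV 4.12 (cv2) and the standard library are available. Lean on these libraries where they do the work, as an engineer would, in place of code of your own. Each camera call takes 0.05 s, during which the arm holds its last target. There are 200 camera calls.

## Working session

There is one attempt and no reset: what is moved stays moved. The work goes in short steps, Python scripts to look and compute and a tool call to move; the robot and the scene stay as the last step left them, time stands still between calls to the robot, and variables do not carry over. Pictures are saved under pics/ and viewed, at most 10 in all, crops included, and the job is handed in when it is done.

Besides the shell and the picture viewer there is one more tool, called after "Request:" in YAML: its name, and indented under it one key for each argument. send_rows: Moves the arm, as the interface text tells. Its arguments: {"type":"object","properties":{"series":{"type":"array"}},"required":["series"]}

```bash
ls; mkdir -p pics; python3 - <<'E'
from bench import monitor,get_image,camera_info
import cv2
for n in("side","top"):
    im=get_image(n); cv2.imwrite(f"pics/{n}0.png",im[:,:,::-1]); c=camera_info(n); print(n,c)
print(monitor.read_state())
E
```

```text
pics
side {'intrinsics': array([[445.08261889,   0.        , 281.5417654 ],
       [  0.        , 445.08261889, 210.56872702],
       [  0.        ,   0.        ,   1.        ]]), 'dist_coeffs': array([-0.10705894,  0.        ,  0.        ,  0.        ,  0.        ]), 'R': array([[ 0.96772668,  0.25067701, -0.02580928],
       [ 0.10749721, -0.5032663 , -0.85741902],
       [-0.22792418,  0.82697284, -0.5139713 ]]), 't': array([-552.86026898,    9.77009176, 1020.47109098])}
top {'intrinsics': array([[476.50541944,   0.        , 284.70505997],
       [  0.        , 476.50541944, 212.06923541],
       [  0.        ,   0.        ,   1.        ]]), 'dist_coeffs': array([-0.08815404,  0.        ,  0.        ,  0.        ,  0.        ]), 'R': array([[-0.01571625, -0.99981029,  0.01150542],
       [-0.98344789,  0.01337966, -0.18069653],
       [ 0.18050831, -0.01415485, -0.9834716 ]]), 't': array([   9.09773159,  579.15455374, 1014.6179215 ])}
{'clock': 0.1, 'joints': array([ 1.44160979e+00,  3.85489004e-01,  6.76430526e-03, -4.19431626e-04,
       -1.19399473e+00, -2.58606594e-01]), 'joint_vel': array([-0.00200612, -0.00030175,  0.00437924,  0.00249869, -0.00110997,
       -0.00026152]), 'joint_efforts': array([-3.73972143e-04, -3.93320847e+01,  1.88928437e+01,  4.19795662e+00,
       -2.59537970e-03,  5.14965691e-06]), 'position': array([236.12923484, 578.11954164, 230.3283479 ]), 'ee_rot': array([ 9.81245502e-01, -1.92759703e-01, -1.32342729e-04,  9.72141765e-04]), 'contact_force': array([-0.3079261 ,  0.78313851, -0.66933286]), 'wrist_torque': array([-0.02462248, -0.01047751, -0.00235944]), 'grasp_force': 0.0, 'gripper_width': 85.10447698647864}
```

View pics/side0.png

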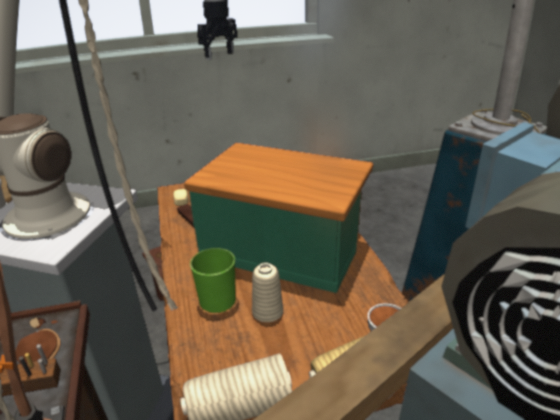

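View pics/top0.png

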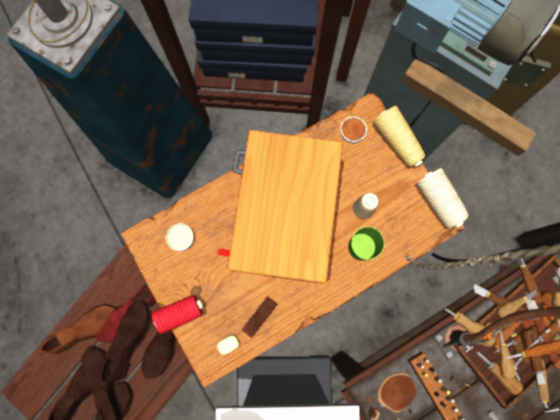

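The top view shows the locker with its front toward image left (world +y). The red handle is at (224,252), the pull at (239,160), so the drawer is ajar, and the top corners are at (250,131), (341,141), (327,281) and (230,268). The side view sees only the back of the locker.

```bash
cat > h.py <<'E'
import numpy as np,cv2
from bench import monitor,get_image,camera_info
from scipy.spatial.transform import Rotation as Rot
C={n:camera_info(n) for n in("side","top")}
def ray(n,p):
    c=C[n];q=cv2.undistortPoints(np.array([[p]],float),c["intrinsics"],c["dist_coeffs"])[0,0]
    R=np.array(c["R"]);return -R.T@c["t"],R.T@np.array([*q,1])
def atz(n,p,z):
    o,d=ray(n,p);return o+d*(z-o[2])/d[2]
def tri(a,b):
    o1,d1=ray("top",a);o2,d2=ray("side",b)
    s=np.linalg.lstsq(np.c_[d1,-d2],o2-o1,rcond=None)[0]
    x,y=o1+s[0]*d1,o2+s[1]*d2;return (x+y)/2,np.linalg.norm(x-y)
def proj(n,X):
    c=C[n];return cv2.projectPoints(np.atleast_2d(X).astype(float),cv2.Rodrigues(np.array(c["R"]))[0],c["t"],c["intrinsics"],c["dist_coeffs"])[0][:,0]
E
python3 - <<'E'
from h import *
t=cv2.imread("pics/top0.png");s=cv2.imread("pics/side0.png")
cv2.imwrite("pics/topc.png",cv2.resize(t[120:290,200:350],None,fx=3.5,fy=3.5,interpolation=cv2.INTER_CUBIC))
for a,b in [((250,131),(373,168)),((341,141),(345,214)),((327,281),(187,183)),((230,268),(238,144))]: print(tri(a,b),atz("top",a,168))
# red centroid and extents
d=t.astype(int);m=(d[...,2]>130)&(d[...,1]<60)&(d[...,0]<60);m[:,:200]=0;m[290:]=0;m[:,350:]=0
ys,xs=np.nonzero(m);print(len(xs),xs.min(),xs.max(),ys.min(),ys.max(),xs.mean(),ys.mean())
E
```

```text
(array([734.34412151,  72.05315714, 154.51270804]), np.float64(0.6657320155219396)) [729.05332687  71.17851946 168.        ]
(array([ 706.66379443, -116.89458386,  162.63092247]), np.float64(0.9334229523560023)) [ 705.30745463 -116.03220102  168.        ]
(array([422.36850532, -77.22056523, 165.67128282]), np.float64(4.374615617231662)) [420.35971359 -78.02693197 168.        ]
(array([450.57552573, 112.14308213, 163.78466076]), np.float64(4.068718453543988)) [448.42644219 110.88644441 168.        ]
48 219 228 250 255 223.625 252.125
```

View pics/topc.png

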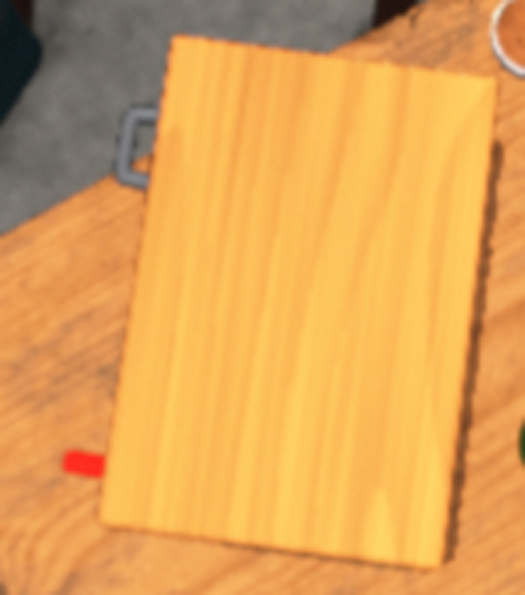

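The enlarged crop puts the top's corners at about (250,130), (341.5,142), (326,282) and (229,269.5). The pull is a bow whose outer bar lies at about (234,151–172). The red grip sticks out at about (218–229, 250–255).

```bash
cat >> h.py <<'E'
def L2W(p,X):
    c,s=np.cos(p[2]),np.sin(p[2]);X=np.atleast_2d(X).astype(float)
    return X@np.array([[c,s,0],[-s,c,0],[0,0,1]])+[p[0],p[1],0]
E
python3 - <<'E'
from h import *
from scipy.optimize import least_squares
u=lambda x,y:(200+(x+.5)/3.5-.5,120+(y+.5)/3.5-.5)
T=np.array([u(175,36),u(496,77),u(442,567),u(102,524)]);S=np.array([(373,168),(345,214),(187,183),(238,144)])
def K(p): a=p[3];return L2W(p,[[-137,a,168],[p[4],a,168],[p[4],-a,168],[-137,-a,168]])
f=lambda p:np.r_[(proj("top",K(p))-T).ravel(),.4*(proj("side",K(p))-S).ravel()]
r=least_squares(f,[590,10,-1.7,142,55]);p=r.x;print(p.round(3));print(r.fun.round(1))
# red grip, pull
inv=lambda W:(L2W([0,0,-p[2]],W-np.array([p[0],p[1],0])))[0]
print("grip tip outer",inv(atz("top",u(63,462),113)),"edge mid",inv(atz("top",u(85,463),108)))
for q in [(121,108),(117,182),(124,145)]: print("pull outer",inv(atz("top",u(*q),85)))
for n,q in (("tin",(179,237)),("spool",(177,313))): print(n,atz("top",q,15))
print("grip W",L2W(p,[[-151,-110,107.6],[-125,71,85]]))
E
```

```text
[569.761 -43.436  -1.716 144.036  53.655]
[ 0.3 -0.3  0.3 -0.3 -0.1 -0.2  0.2 -0.6 -0.4 -2.6 -0.4 -1.2 -1.  -0.6
 -1.  -0.8]
grip tip outer [-171.78146199 -109.37315238  113.        ] edge mid [-159.34516138 -107.82193797  108.        ]
pull outer [-173.96552175  120.57987146   85.        ]
pull outer [-169.17481892   72.08985664   85.        ]
pull outer [-168.41166625   96.6316384    85.        ]
tin [531.09167598 244.39820175  15.        ]
spool [358.9466847  245.61803014  15.        ]
grip W [[482.71684032 121.8642152  107.6       ]
 [658.06592903  70.00192553  85.        ]]
```

```bash
cat >> h.py <<'E'
P=np.array([569.761,-43.436,-1.716])
def toL(W): return L2W([0,0,-P[2]],np.atleast_2d(W)-[P[0],P[1],0])[0]
def ori(deg):
    a=np.radians(deg);x=np.array([np.cos(P[2]),np.sin(P[2]),0]);y=-np.array([-np.sin(P[2]),np.cos(P[2]),0])
    z=np.sin(a)*x+np.array([0,0,-np.cos(a)]);return np.c_[np.cross(y,z),y,z]
def go(X,deg):
    s=monitor.read_state();R=Rot.from_quat(s["ee_rot"]).as_matrix();T=ori(deg)
    W=L2W(P,X)[0];print("targetW",W.round(1),"rotvec",Rot.from_matrix(R.T@T).as_rotvec().round(4),"shift now-axes",(R.T@(W-s["position"])).round(1),"shift target-axes",(T.T@(W-s["position"])).round(1))
    print("L now",toL(s["position"]).round(1),"F",s["contact_force"].round(1),"F_L",L2W([0,0,-P[2]],s["contact_force"])[0].round(1),"w",round(s["gripper_width"],1),"t",s["clock"],"q",s["joints"].round(2))
E
python3 -c "
from h import *
go([-225,96,75],45)
print(L2W([0,0,P[2]],[0,0,1]))"
```

```text
targetW [697.3 165.3  75. ] rotvec [-0.5183  0.6628  1.2554] shift now-axes [583.1 207.4 155.8] shift target-axes [ 131.8 -516.1  351.5]
L now [-566.7 -420.1  230.3] F [-0.3  0.8 -0.7] F_L [-0.7 -0.4 -0.7] w 85.1 t 0.1 q [ 1.44  0.39  0.01 -0.   -1.19 -0.26]
[[0. 0. 1.]]
```

Request:
send_rows:
  series:
    - [[0,0,0],[-0.0432,0.0552,0.1046],0]
    - [[0,0,0],[-0.0432,0.0552,0.1046],0]
    - [[0,0,0],[-0.0432,0.0552,0.1046],0]
    - [[0,0,0],[-0.0432,0.0552,0.1046],0]
    - [[0,0,0],[-0.0432,0.0552,0.1046],0]
    - [[0,0,0],[-0.0432,0.0552,0.1046],0]

```text
clock: 0.7
position: [235.9, 578.4, 230.9]
ee_rot: [0.852, -0.481, 0.135, 0.157]
contact_force: [-0.3, 0.2, 0.5]
gripper_width: 0.3
grasp_force: 0.0
```

Request:
send_rows:
  series:
    - [[0,0,0],[-0.0432,0.0552,0.1046],0]
    - [[0,0,0],[-0.0432,0.0552,0.1046],0]
    - [[0,0,0],[-0.0432,0.0552,0.1046],0]
    - [[0,0,0],[-0.0432,0.0552,0.1046],0]
    - [[0,0,0],[-0.0432,0.0552,0.1046],0]
    - [[0,0,0],[-0.0432,0.0552,0.1046],0]
    - [[0,0,0],[0,0,0],0]

```text
clock: 1.4
position: [237.0, 578.6, 228.0]
ee_rot: [-0.604, 0.699, -0.25, -0.291]
contact_force: [-0.4, 0.2, -1.4]
gripper_width: 0.0
grasp_force: 0.0
```

```bash
python3 -c "
from h import *
go([-240,96,200],45);go([-240,96,70],45)"
```

```text
targetW [699.5 180.1 200. ] rotvec [ 0.002  -0.0025 -0.0002] shift now-axes [ 211.  -515.8  250.8] shift target-axes [ 211.7 -515.3  251.3]
L now [-567.4 -419.3  228. ] F [-0.4  0.2 -1.4] F_L [-0.2 -0.5 -1.4] w 0.0 t 1.4 q [ 1.44  0.81  0.55 -0.01 -2.09 -1.58]
targetW [699.5 180.1  70. ] rotvec [ 0.002  -0.0025 -0.0002] shift now-axes [ 118.8 -516.   342.5] shift target-axes [ 119.8 -515.3  343.2]
L now [-567.4 -419.3  228. ] F [-0.4  0.2 -1.4] F_L [-0.2 -0.5 -1.4] w 0.0 t 1.4 q [ 1.44  0.81  0.55 -0.01 -2.09 -1.58]
```

Request:
send_rows:
  series:
    - [[13,-32,16],[0,0,0],0]
    - [[13,-32,16],[0,0,0],0]
    - [[13,-32,16],[0,0,0],0]
    - [[13,-32,16],[0,0,0],0]
    - [[13,-32,16],[0,0,0],0]
    - [[13,-32,16],[0,0,0],0]
    - [[13,-32,16],[0,0,0],0]
    - [[13,-32,16],[0,0,0],0]

```text
clock: 2.2
position: [466.7, 378.2, 214.4]
ee_rot: [-0.606, 0.698, -0.249, -0.288]
contact_force: [0.8, -0.1, -0.8]
gripper_width: -0.3
grasp_force: 0.0
```

Request:
send_rows:
  series:
    - [[13,-32,15],[0,0,0],0]
    - [[13,-32,15],[0,0,0],0]
    - [[13,-32,15],[0,0,0],0]
    - [[13,-32,15],[0,0,0],0]
    - [[13,-32,15],[0,0,0],0]
    - [[13,-32,15],[0,0,0],0]
    - [[13,-32,15],[0,0,0],0]
    - [[0,0,0],[0,0,0],0]

```text
clock: 3.0
position: [669.3, 205.8, 203.0]
ee_rot: [-0.604, 0.7, -0.249, -0.29]
contact_force: [-0.5, -0.4, -0.2]
gripper_width: 0.3
grasp_force: 0.0
```

```bash
python3 -c "
from h import *
go([-215,96,72],45)"
```

```text
targetW [695.9 155.4  72. ] rotvec [ 0.0029  0.0021 -0.0005] shift now-axes [-59.8 -33.9 125.2] shift target-axes [-60.1 -33.6 125.2]
L now [-261.    62.4  203. ] F [-0.5 -0.4 -0.2] F_L [ 0.5 -0.4 -0.2] w 0.3 t 3.0 q [ 0.71  0.78  0.26  0.48 -1.68 -0.96]
```

Request:
send_rows:
  series:
    - [[-10,-6,21],[0,0,0],0]
    - [[-10,-6,21],[0,0,0],0]
    - [[-10,-6,21],[0,0,0],0]
    - [[-10,-6,21],[0,0,0],0]
    - [[-10,-5,21],[0,0,0],0]
    - [[-10,-5,20],[0,0,0],0]
    - [[0,0,0],[0,0,0],0]

```text
clock: 3.7
position: [692.7, 158.5, 69.9]
ee_rot: [-0.605, 0.698, -0.249, -0.292]
contact_force: [-0.9, -0.0, -0.6]
gripper_width: 0.2
grasp_force: 0.0
```

```bash
python3 -c "
from h import *
go([-165,96,72],45)
t=get_image('top');cv2.imwrite('pics/top1.png',cv2.resize(t[110:290,130:350,::-1],None,fx=3,fy=3,interpolation=cv2.INTER_CUBIC))"
```

```text
targetW [688.6 105.9  72. ] rotvec [ 0.0036 -0.0013  0.0053] shift now-axes [38.7 -3.5 35.7] shift target-axes [38.7 -3.6 35.7]
L now [-217.6   92.4   69.9] F [-0.9 -0.  -0.6] F_L [ 0.2 -0.9 -0.6] w 0.2 t 3.7 q [ 0.64  0.89  0.13  0.53 -1.44 -1.03]
```

View pics/top1.png

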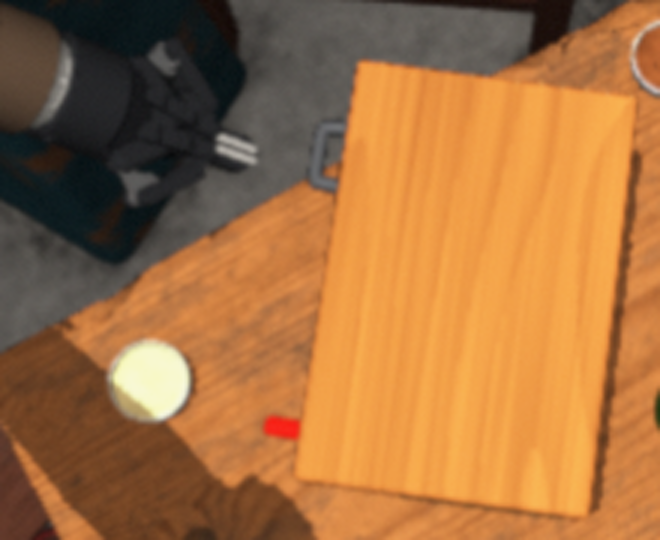

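Closed fingertips at crop (235,149) line up with the pull at (316,155). Pushing.

Request:
send_rows:
  series:
    - [[5,0,5],[0,0,0],0]
    - [[5,0,5],[0,0,0],0]
    - [[5,0,5],[0,0,0],0]
    - [[5,0,5],[0,0,0],0]
    - [[5,0,5],[0,0,0],0]
    - [[5,0,5],[0,0,0],0]
    - [[5,0,5],[0,0,0],0]
    - [[5,0,5],[0,0,0],0]

```text
clock: 4.55
position: [686.6, 103.7, 72.9]
ee_rot: [-0.605, 0.699, -0.25, -0.288]
contact_force: [-0.5, 2.0, 0.5]
gripper_width: 0.2
grasp_force: 0.9
```

Request:
send_rows:
  series:
    - [[5,0,5],[0,0,0],0]
    - [[5,0,5],[0,0,0],0]
    - [[4,0,4],[0,0,0],0]

```text
clock: 4.85
position: [683.6, 83.6, 72.7]
ee_rot: [-0.605, 0.699, -0.25, -0.289]
contact_force: [0.7, 1.9, 0.4]
gripper_width: -0.1
grasp_force: 0.9
```

```bash
python3 -c "
from h import *
go([-130,96,72],45)"
```

```text
targetW [683.6  71.3  72. ] rotvec [-0.0003  0.0023  0.0001] shift now-axes [ 8.1 -1.8  9.1] shift target-axes [ 8.1 -1.8  9.1]
L now [-142.2   94.2   72.7] F [0.7 1.9 0.4] F_L [-2.   0.4  0.4] w -0.1 t 4.85 q [ 0.56  0.83 -0.03  0.58 -1.34 -1.03]
```

Request:
send_rows:
  series:
    - [[3,0,3],[0,0,0],0]
    - [[3,0,3],[0,0,0],0]
    - [[0,0,0],[0,0,0],0]

```text
clock: 5.15
position: [683.6, 78.6, 72.2]
ee_rot: [-0.606, 0.699, -0.249, -0.285]
contact_force: [-1.0, 9.1, -1.8]
gripper_width: -0.1
grasp_force: 4.0
```

Request:
send_rows:
  series:
    - [[2,0,2],[0,0,0],0]
    - [[2,0,2],[0,0,0],0]
    - [[0,0,0],[0,0,0],0]

```text
clock: 5.45
position: [684.9, 77.4, 71.2]
ee_rot: [-0.608, 0.699, -0.25, -0.281]
contact_force: [1.0, 19.4, -3.5]
gripper_width: -0.2
grasp_force: 8.0
```

```bash
python3 -c "
from h import *
go([-130,96,72],45)"
```

```text
targetW [683.6  71.3  72. ] rotvec [-0.0122  0.0157  0.0017] shift now-axes [5.  0.5 3.8] shift target-axes [4.9 0.4 3.8]
L now [-136.2   96.4   71.2] F [ 1.  19.4 -3.5] F_L [-19.4  -1.9  -3.5] w -0.2 t 5.45 q [ 0.55  0.82 -0.05  0.6  -1.31 -1.03]
```

Request:
send_rows:
  series:
    - [[-4,0,-4],[0,0,0],0]
    - [[-10,0,-10],[0,0,0],0]
    - [[-20,0,-20],[0,0,0],0]
    - [[-20,0,-20],[0,-0.0436,0],20]
    - [[0,30,-35],[0,-0.0436,0],40]
    - [[0,30,-35],[0,0,0],40]
    - [[0,0,0],[0,0,0],40]

```text
clock: 6.15
position: [639.9, 204.1, 130.4]
ee_rot: [-0.616, 0.711, -0.225, -0.254]
contact_force: [1.2, 0.2, 0.9]
gripper_width: 39.9
grasp_force: 0.0
```

```bash
python3 -c "
from h import *
go([-138.8-51.4,-110,93+61.3],40)"
```

```text
targetW [488.4 160.7 154.3] rotvec [-0.0075  0.0056  0.0005] shift now-axes [ 65.1 143.8  22. ] shift target-axes [ 65.1 143.6  23.4]
L now [-255.1   33.6  130.4] F [1.2 0.2 0.9] F_L [-0.4  1.2  0.9] w 39.9 t 6.15 q [ 0.72  0.76  0.08  0.43 -1.46 -1.04]
```

Request:
send_rows:
  series:
    - [[0,29,0],[0,0,0],40]
    - [[0,29,0],[0,0,0],40]
    - [[13,29,4],[0,0,0],40]
    - [[26,29,9],[0,0,0],40]
    - [[26,28,9],[-0.0075,0.0056,0],40]
    - [[0,0,0],[0,0,0],40]

```text
clock: 6.75
position: [484.9, 154.2, 151.7]
ee_rot: [-0.613, 0.711, -0.222, -0.264]
contact_force: [0.8, 0.7, 0.6]
gripper_width: 39.9
grasp_force: 0.0
```

```bash
python3 -c "
from h import *
go([-138.8,-110,93],40)
t=get_image('top');cv2.imwrite('pics/top2.png',cv2.resize(t[130:290,130:350,::-1],None,fx=3.5,fy=3.5,interpolation=cv2.INTER_CUBIC))"
```

```text
targetW [481.  109.8  93. ] rotvec [ 0.0106 -0.0067  0.0004] shift now-axes [-4.2 -3.4 73.5] shift target-axes [-3.7 -2.6 73.6]
L now [-183.3 -112.6  151.7] F [0.8 0.7 0.6] F_L [-0.8  0.7  0.6] w 39.9 t 6.75 q [ 0.83  0.51 -0.32  0.37 -1.37 -1.18]
```

View pics/top2.png

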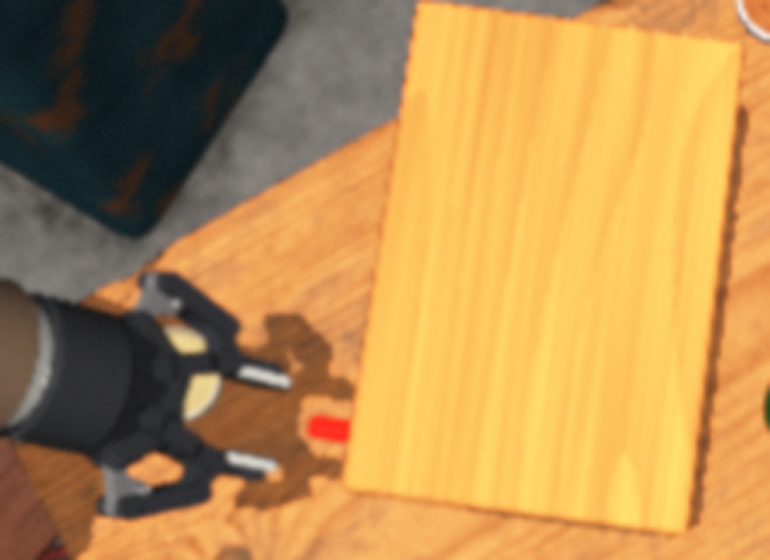

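The pull has gone under the top, so the drawer is home. The gripper is centred on the red grip: the finger tips at (288,381) and (274,468) straddle the grip at (329,430).

Request:
send_rows:
  series:
    - [[-1,-1,15],[0.005,-0.003,0],40]
    - [[-1,-1,15],[0.005,-0.003,0],40]
    - [[-1,-1,15],[0,0,0],40]
    - [[-1,0,14],[0,0,0],40]
    - [[0,0,14],[0,0,0],40]
    - [[0,0,0],[0,0,0],40]

```text
clock: 7.4
position: [484.3, 112.1, 90.3]
ee_rot: [-0.614, 0.711, -0.224, -0.26]
contact_force: [0.5, 1.0, 0.3]
gripper_width: 39.6
grasp_force: 0.0
```

Request:
send_rows:
  series:
    - [[0,0,0],[0,0,0],20]
    - [[0,0,0],[0,0,0],10]
    - [[0,0,0],[0,0,0],10]
    - [[0,0,0],[0,0,0],10]
    - [[0,0,0],[0,0,0],10]

```text
clock: 7.9
position: [485.5, 114.4, 92.1]
ee_rot: [-0.616, 0.711, -0.224, -0.256]
contact_force: [2.5, 2.0, 1.0]
gripper_width: 13.3
grasp_force: 59.2
```

```bash
python3 -c "
from h import *
go([-138.8,-55,93],40)"
```

```text
targetW [535.4 101.9  93. ] rotvec [-0.0042  0.0041 -0.    ] shift now-axes [  4.6 -51.2   2.9] shift target-axes [  4.6 -51.3   2.7]
L now [-144.  -106.3   92.1] F [2.5 2.  1. ] F_L [-2.4  2.2  1. ] w 13.3 t 7.9 q [ 0.78  0.55 -0.46  0.43 -1.18 -1.22]
```

Request:
send_rows:
  series:
    - [[0,-6,0],[0,0,0],10]
    - [[0,-6,0],[0,0,0],10]
    - [[0,-6,0],[0,0,0],10]
    - [[0,-6,0],[0,0,0],10]
    - [[0,-6,0],[0,0,0],10]
    - [[0,-6,0],[0,0,0],10]
    - [[0,-6,0],[0,0,0],10]
    - [[0,-6,0],[0,0,0],10]

```text
clock: 8.7
position: [533.0, 107.2, 92.1]
ee_rot: [-0.615, 0.711, -0.224, -0.257]
contact_force: [-1.0, 4.6, 2.5]
gripper_width: 13.0
grasp_force: 60.0
```

Request:
send_rows:
  series:
    - [[0,-6,0],[0,0,0],10]
    - [[0,-4,0],[0,0,0],10]
    - [[0,0,0],[0,0,0],10]

```text
clock: 9.0
position: [543.3, 105.6, 92.1]
ee_rot: [-0.615, 0.711, -0.224, -0.256]
contact_force: [1.7, 2.7, 2.3]
gripper_width: 13.1
grasp_force: 59.7
```

```bash
python3 -c "
from h import *
go([-138.8,-55,93],40)"
```

```text
targetW [535.4 101.9  93. ] rotvec [-0.0041  0.0032 -0.0001] shift now-axes [4.3 7.3 2.4] shift target-axes [4.3 7.3 2.5]
L now [-143.7  -47.7   92.1] F [1.7 2.7 2.3] F_L [-2.9  1.3  2.3] w 13.1 t 9.0 q [ 0.7   0.61 -0.35  0.48 -1.21 -1.15]
```

Request:
send_rows:
  series:
    - [[-2.6,0,1.5],[0,0,0],10]
    - [[-2.6,0,1.5],[0,0,0],10]
    - [[-2.6,0,1.5],[0,0,0],10]
    - [[0,0,0],[0,0,0],10]

```text
clock: 9.4
position: [543.4, 107.6, 85.6]
ee_rot: [-0.615, 0.71, -0.226, -0.258]
contact_force: [2.2, 1.6, 7.5]
gripper_width: 12.9
grasp_force: 60.7
```

Request:
send_rows:
  series:
    - [[-2.6,0,1.5],[0,0,0],10]
    - [[0,0,0],[0,0,0],10]

```text
clock: 9.6
position: [543.3, 108.3, 82.8]
ee_rot: [-0.615, 0.71, -0.226, -0.259]
contact_force: [1.9, 1.3, 7.9]
gripper_width: 12.8
grasp_force: 60.8
```

```bash
python3 -c "
from h import *
go([-138.8,-55,93],40)"
```

```text
targetW [535.4 101.9  93. ] rotvec [-0.0039 -0.0026  0.0003] shift now-axes [12.4  6.8 -3. ] shift target-axes [12.4  6.8 -3. ]
L now [-146.4  -48.2   82.8] F [1.9 1.3 7.9] F_L [-1.6  1.7  7.9] w 12.8 t 9.6 q [ 0.7   0.62 -0.35  0.48 -1.2  -1.16]
```

Request:
send_rows:
  series:
    - [[-2.4,0,1.8],[0,0,0],10]
    - [[0,0,0],[0,0,0],10]

```text
clock: 9.8
position: [543.4, 108.9, 79.8]
ee_rot: [-0.615, 0.71, -0.226, -0.259]
contact_force: [2.2, 0.7, 7.3]
gripper_width: 13.4
grasp_force: 61.0
```

Request:
send_rows:
  series:
    - [[-2.4,0,1.8],[0,0,0],10]
    - [[0,0,0],[0,0,0],10]

```text
clock: 10.0
position: [543.4, 109.3, 77.4]
ee_rot: [-0.615, 0.71, -0.226, -0.259]
contact_force: [1.9, 0.1, 9.4]
gripper_width: 13.0
grasp_force: 61.3
```

Request:
send_rows:
  series:
    - [[-2.2,0,2],[0,0,0],10]
    - [[-2.2,0,2],[0,0,0],10]
    - [[0,0,0],[0,0,0],10]

```text
clock: 10.3
position: [543.9, 109.9, 72.0]
ee_rot: [-0.615, 0.71, -0.227, -0.259]
contact_force: [3.3, -1.5, 10.9]
gripper_width: 13.2
grasp_force: 61.6
```

```bash
python3 -c "
from h import *
go([-138.8,-55,93],40)"
```

```text
targetW [535.4 101.9  93. ] rotvec [-0.0042 -0.0046 -0.    ] shift now-axes [ 20.5   7.1 -10.1] shift target-axes [ 20.5   7.2 -10.2]
L now [-147.9  -47.8   72. ] F [ 3.3 -1.5 10.9] F_L [ 1.   3.4 10.9] w 13.2 t 10.3 q [ 0.71  0.64 -0.36  0.48 -1.18 -1.18]
```

Request:
send_rows:
  series:
    - [[-2.3,0,3.3],[0,0,0],10]
    - [[-2.1,0,3.4],[0,0,0],10]
    - [[-2,0,3.4],[0,0,0],10]
    - [[0,0,0],[0,0,0],10]

```text
clock: 10.7
position: [545.8, 109.7, 59.6]
ee_rot: [-0.616, 0.71, -0.227, -0.256]
contact_force: [9.3, -1.2, 7.9]
gripper_width: 13.0
grasp_force: 62.1
```

```bash
python3 -c "
from h import *
go([-138.8,-55,93],40)"
```

```text
targetW [535.4 101.9  93. ] rotvec [-0.0082 -0.0002  0.0002] shift now-axes [ 28.5   9.  -19.7] shift target-axes [ 28.5   9.1 -19.7]
L now [-148.   -45.9   59.6] F [ 9.3 -1.2  7.9] F_L [-0.1  9.4  7.9] w 13.0 t 10.7 q [ 0.7   0.66 -0.37  0.49 -1.15 -1.19]
```

The handle is in the notch; its wall nudges it toward +y, so I'll shift 3 mm that way while turning down.

Request:
send_rows:
  series:
    - [[0,-1.5,0],[0,0,0],10]
    - [[0,-2,0],[0,0,0],10]
    - [[-1.8,0,3.6],[0,0,0],10]
    - [[-1.6,0,3.7],[0,0,0],10]
    - [[-1.4,0,3.8],[0,0,0],10]
    - [[0,0,0],[0,0,0],10]

```text
clock: 11.3
position: [546.9, 106.5, 46.6]
ee_rot: [-0.616, 0.71, -0.225, -0.257]
contact_force: [1.4, 4.4, 5.5]
gripper_width: 13.0
grasp_force: 63.3
```

Request:
send_rows:
  series:
    - [[-1.1,0,3.9],[0,0,0],10]
    - [[-0.9,0,3.9],[0,0,0],10]
    - [[0,0,0],[0,0,0],10]

```text
clock: 11.6
position: [546.6, 103.5, 39.3]
ee_rot: [-0.616, 0.71, -0.225, -0.256]
contact_force: [0.5, 5.0, 5.9]
gripper_width: 13.0
grasp_force: 64.2
```

```bash
python3 -c "
from h import *
go([-138.8,-55,93],40)"
```

```text
targetW [535.4 101.9  93. ] rotvec [-0.0059  0.0021  0.0008] shift now-axes [ 37.   10.6 -39.2] shift target-axes [ 37.1  10.8 -39.1]
L now [-142.1  -44.2   39.3] F [0.5 5.  5.9] F_L [-5.  -0.2  5.9] w 13.0 t 11.6 q [ 0.69  0.68 -0.38  0.5  -1.11 -1.2 ]
```

Request:
send_rows:
  series:
    - [[-0.7,0,3.9],[0,0,0],10]
    - [[-0.6,0,3.9],[0,0,0],10]
    - [[-0.4,0,2.5],[0,0,0],10]
    - [[0,0,0],[0,0,0],10]

```text
clock: 12.0
position: [545.9, 98.4, 30.2]
ee_rot: [-0.616, 0.71, -0.225, -0.256]
contact_force: [1.8, 6.0, 5.0]
gripper_width: 13.3
grasp_force: 65.2
```

Request:
send_rows:
  series:
    - [[-0.3,0,2.5],[0,0,0],10]
    - [[0,0,0],[0,0,0],10]

```text
clock: 12.2
position: [545.8, 97.3, 28.5]
ee_rot: [-0.616, 0.71, -0.225, -0.256]
contact_force: [-0.4, 7.6, 6.6]
gripper_width: 13.2
grasp_force: 65.5
```

```bash
python3 -c "
from h import *
go([-138.8,-55,93],40)"
```

```text
targetW [535.4 101.9  93. ] rotvec [-0.0064  0.0023  0.0007] shift now-axes [ 39.   10.6 -51.5] shift target-axes [ 39.1  10.9 -51.4]
L now [-135.7  -44.1   28.5] F [-0.4  7.6  6.6] F_L [-7.5 -1.5  6.6] w 13.2 t 12.2 q [ 0.68  0.69 -0.4   0.52 -1.08 -1.22]
```

Request:
send_rows:
  series:
    - [[-0.2,0,2.5],[0,0,0],10]
    - [[0,0,0],[0,0,0],10]

```text
clock: 12.4
position: [547.0, 96.9, 28.1]
ee_rot: [-0.616, 0.71, -0.226, -0.255]
contact_force: [2.1, 9.3, 12.4]
gripper_width: 13.1
grasp_force: 66.3
```

Request:
send_rows:
  series:
    - [[-0.2,0,2.5],[0,0,0],10]
    - [[0,0,0],[0,0,0],10]

```text
clock: 12.6
position: [548.2, 96.4, 27.6]
ee_rot: [-0.617, 0.71, -0.227, -0.253]
contact_force: [0.8, 11.0, 17.8]
gripper_width: 13.1
grasp_force: 67.2
```

Request:
send_rows:
  series:
    - [[-0.2,0,2.5],[0,0,0],10]
    - [[0,0,0],[0,0,0],10]

```text
clock: 12.8
position: [549.5, 96.1, 27.3]
ee_rot: [-0.617, 0.71, -0.228, -0.252]
contact_force: [1.3, 13.0, 25.9]
gripper_width: 13.2
grasp_force: 68.1
```

```bash
python3 -c "
from h import *
go([-138.8,-55,93],40)"
```

```text
targetW [535.4 101.9  93. ] rotvec [-0.0167  0.0041 -0.0002] shift now-axes [ 39.2  13.9 -53.1] shift target-axes [ 39.4  14.8 -52.7]
L now [-135.1  -40.2   27.3] F [ 1.3 13.  25.9] F_L [-13.1  -0.6  25.9] w 13.2 t 12.8 q [ 0.68  0.69 -0.41  0.53 -1.07 -1.22]
```

Hard stop reached at the bottom of the turn. I'll take off the pressure, open the fingers and back out along the tool axis.

Request:
send_rows:
  series:
    - [[0.4,0,-3],[0,0,0],10]
    - [[0.3,0,-2],[0,0,0],10]
    - [[0,0,0],[0,0,0],25]
    - [[0,0,0],[0,0,0],40]
    - [[0,0,0],[0,0,0],40]
    - [[0,0,0],[0,0,0],40]

```text
clock: 13.4
position: [543.5, 93.5, 24.6]
ee_rot: [-0.615, 0.711, -0.224, -0.258]
contact_force: [-0.9, 0.1, -0.4]
gripper_width: 40.0
grasp_force: 0.0
```

Request:
send_rows:
  series:
    - [[0,0,-8],[0,0,0],40]
    - [[0,0,-15],[0,0,0],40]
    - [[0,0,-25],[0,0,0],40]
    - [[0,0,-35],[0,0,0],40]
    - [[0,0,-40],[0,0,0],40]
    - [[0,0,-40],[0,0,0],40]
    - [[0,0,0],[0,0,0],40]

```text
clock: 14.1
position: [561.6, 202.6, 154.7]
ee_rot: [-0.617, 0.711, -0.225, -0.251]
contact_force: [-0.3, 0.1, -0.9]
gripper_width: 40.2
grasp_force: 0.0
```

```bash
python3 -c "
from h import *
go([-138.8,-55,93],40)
t=get_image('top');cv2.imwrite('pics/top3.png',cv2.resize(t[110:290,130:380,::-1],None,fx=3.1,fy=3.1,interpolation=cv2.INTER_CUBIC))"
```

```text
targetW [535.4 101.9  93. ] rotvec [-0.0113  0.0104 -0.0014] shift now-axes [ 40.8  12.6 113.2] shift target-axes [ 39.6  11.4 113.8]
L now [-242.3  -43.6  154.7] F [-0.3  0.1 -0.9] F_L [-0.1 -0.3 -0.9] w 40.2 t 14.1 q [ 0.8   0.63 -0.1   0.4  -1.44 -1.11]
```

View pics/top3.png

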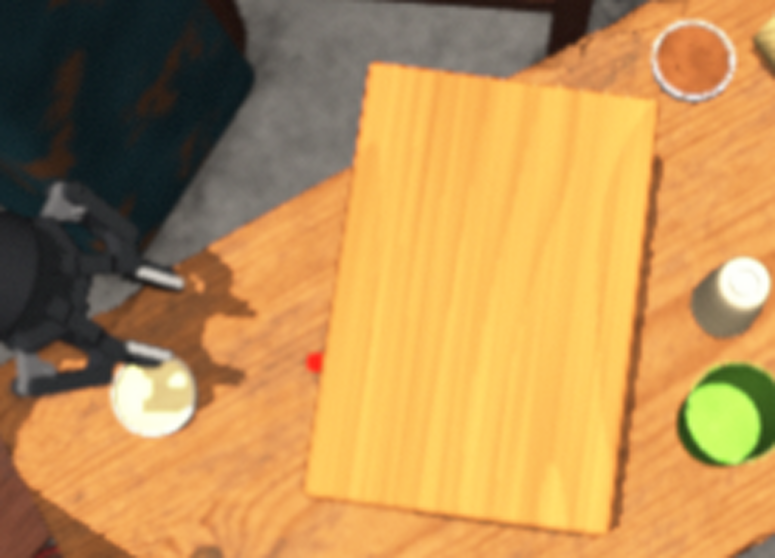

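```bash
python3 - <<'E'
from h import *
im=get_image("top").astype(int)
m=(im[...,0]>130)&(im[...,1]<60)&(im[...,2]<60);m[:,:200]=0;m[:180]=0;m[290:]=0;m[:,350:]=0
ys,xs=np.nonzero(m);print("red",xs.min(),xs.max(),ys.min(),ys.max())
for a in (0.6,.75,.9):
    t=.349-a
    for y in(-56,-50,-44):
        X=[[-89-83*np.cos(t)-s*7*np.sin(t)*-1,y,85+83*np.sin(t)+s*7*np.cos(t)] for s in(-1,1)];print(a,y,proj("top",L2W(P,X)).round(1).tolist())
E
```

```text
red 230 232 225 228
0.6 -56 [[226.3, 230.5], [224.1, 229.4]]
0.6 -50 [[226.7, 227.8], [224.5, 226.7]]
0.6 -44 [[227.1, 225.2], [224.9, 224.0]]
0.75 -56 [[229.1, 231.5], [226.0, 230.4]]
0.75 -50 [[229.5, 228.9], [226.4, 227.7]]
0.75 -44 [[229.9, 226.3], [226.8, 225.1]]
0.9 -56 [[232.5, 232.6], [228.7, 231.4]]
0.9 -50 [[232.9, 230.0], [229.1, 228.8]]
0.9 -44 [[233.2, 227.3], [229.5, 226.1]]
```

```bash
python3 -c "
from bench import job_done
print(job_done())"
```

```text
the job is handed in; nothing more can be done
None
```

The drawer is pushed home, the bolt is through the keeper, and the handle is turned down to its stop in the notch and released. The job was handed in at about 14 s. In the last picture the handle lies at the fully-down angle; the cup, cone and tin look undisturbed. The drawer and keeper, hidden under the top, were judged from the hard stop and the bolt's travel.

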